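Unpack a bisque lid for decorating

TASK

Fold both top flaps of the carton back past upright so that they lean outwards, then lift the knobbed pottery lid out of it and set it down gently, knob up, on the disc of the banding wheel with its whole rim on the disc. Keep the lid roughly level throughout and leave the flaps folded back. Leave the beaker standing in the carton, and the brush and the smaller lid where they lie on the bench.

Things in the scene. Friction and masses are not known exactly. Their poses are not given: they have to be found in the camera images.
- carton: open-topped carton, fixed, outside 248 (its x) x 178 (y) x 95 mm high, walls and floor 4 mm. Origin: centre of its underside; z up. Two end flaps, folded down outside, add 7 mm to each x end. Two top flaps are hinged on the rims of its long +y and -y sides. A gap of at least 50 mm between their free edges runs along the middle, wide enough to dip closed fingers in under an edge
- flap_left (a joint): angle of the top flap hinged on the carton's +y rim: rigid card, 236 mm along x, 60 mm from hinge to free edge, 4 mm thick, 25 g. 0: level, pointing to -y; grows as the free edge swings up and outwards; 1.57: upright; stop at 2.6. Starts ajar at 0.25 to 0.7. Stiff hinge (0.03 N m, 0.5 N at the edge): stays where it is left
- flap_right (a joint): top flap hinged on the -y rim of the carton, the mirror image of flap_left (level at 0, pointing to +y; grows as it opens outwards to -y; same sizes, start range and stiffness)
- flap_left_edge (a point): middle of the free edge of flap_left; moves with the flap
- flap_right_edge (a point): middle of the free edge of flap_right; moves with the flap
- flap_left_hinge (a point): middle of flap_left's hinge line: 87 mm to +y of the carton's middle, 97 mm above the bench; x, y, z axes as the carton's
- flap_right_hinge (a point): middle of flap_right's hinge line: 87 mm to -y of the carton's middle, 97 mm above the bench; x, y, z axes as the carton's
- lid: domed round lid of unglazed off-white pottery, about 0.25 kg, 110 mm across, 72 mm high. Origin: centre of its flat underside; z up through the knob. Rim 10 mm thick, dome rises to 36 mm; round knob 34 mm across from 52 to 68 mm up (grip at 60 mm). Starts upright on the carton's floor in its +x half, knob's top 19 mm below the carton's rim
- beaker: small straight beaker of the same off-white pottery, 60 mm across the rim, 60 mm high, standing in the -x part of the carton; origin: centre of its underside. Stays there.
- wheel: banding wheel (potter's hand turntable), locked, does not turn or move: dark base and stem carrying a flat aluminium disc 200 mm across, 10 mm thick, top face 70 mm above the bench. Origin: centre of its underside; z up.
- wheel_top (a point): centre of the top face of the wheel's disc
- brush: bystander: brush lying on the bench along its x, 190 mm long, between the carton and the wheel
- potlid: bystander: smaller off-white pottery lid, 84 mm across, 36 mm high, lying on the bench beyond the brush
Not all that is in view belongs to the job. Leave any orange or yellow look-alike of the lid alone.

How it is judged (in metres and radians):
On the way, in this order (a step that is already met when the one before it is completed fails the run):
1. one flap, either one, is folded back past upright (over 1.65 rad) (value of joint any of flap_left, flap_right above 1.65 rad), for 0.2 s.
2. both flaps are folded back past upright (over 1.65 rad) (value of joint each of flap_left, flap_right above 1.65 rad), for 0.2 s.
3. the lid is lifted clear above the carton's rim, both flaps still back (all of step 2 and height (world z) of lid above 0.097 m), for 0.1 s.
4. the lid stands knob up on the wheel's disc, its whole rim on it (horizontal distance between lid and wheel_top below 0.045 m and z of lid in the frame of wheel_top between -0.006 and 0.006 m and angle between lid's own z axis and vertical below 0.12 rad and contact force between lid and wheel above 0.5 N), for 0.2 s.
At the end, for the whole second after the job is handed in: both flaps folded back beyond 1.65 rad; the lid at rest, upright (within 0.12 rad), on the wheel's disc with its centre within 45 mm of the disc's centre; beaker upright in the carton within 35 mm of its start, brush and smaller lid within 50 mm of theirs (all of step 2 and horizontal distance between lid and wheel_top below 0.045 m and z of lid in the frame of wheel_top between -0.006 and 0.006 m and angle between lid's own z axis and vertical below 0.12 rad and linear speed of lid below 0.02 m/s and angular speed of lid below 0.2 rad/s and distance of beaker from where it was at the start of the episode below 0.035 m and angle between beaker's own z axis and vertical below 0.3 rad and distance of each of brush, potlid from where it was at the start of the episode below 0.05 m); the robot touches nothing.
It fails at once if the lid is tipped by more than 0.7 rad (angle between lid's own z axis and vertical above 0.7 rad).
It fails at once if the lid is dropped or rammed on to the wheel (over 60 N) (contact force between lid and wheel above 60 N).
It fails at once if the beaker is shoved more than 35 mm or knocked over (distance of beaker from where it was at the start of the episode above 0.035 m or angle between beaker's own z axis and vertical above 0.5 rad).
It fails at once if the brush or the smaller lid is pushed more than 50 mm (distance of any of brush, potlid from where it was at the start of the episode above 0.05 m).
It also fails if it takes over 61 s, if anything falls off the work surface, if the arm or the gripper's body presses on something with over 40 N, if the wrist force passes 120 N, or if a joint passes its speed limit or range.

ROBOT

A 6-joint arm with a two-finger parallel gripper is mounted at the origin on the work surface. World frame = base frame: x ahead of the robot, y to its left, z up, the work surface at z = 0. Lengths are in m, angles in degrees, forces in N, time in s.
With the tool pointing down it reaches from about 0.4 to 0.825 m from the base axis. Payload 7 kg.
Tool frame: the origin (TCP) lies on the centre line of the jaws, within the pads' length; the fingertips stand 8 mm ahead of it and the grasp point (between the pads) lies 11 mm behind it; z points along the fingers, y is the line along which they close (so a half turn about z gives the same grasp; the last joint's range is limited). The gripper opens to 88 mm and grips with 3 to 60 N. Pads are 19 mm wide; open, the fingers measure 130 mm over their backs; the gripper's body (78 mm by 193 mm) begins 47 mm behind the grasp point.
Start: joints at [93.169, 20.546, 0.682, 0, -70.136, -16.507], TCP at [0.156, 0.657, 0.235] pointing down, gripper open.
Joint ranges: [-176.03, 176.03], [-82.01, 121.73], [-58.28, 71.71], [-173.87, 95.51], [-174.79, -0.11], [-173.66, 173.66]. Speed limits (degrees/s): [136.94, 136.94, 172.46, 180, 180, 180].

INTERFACE

Orientations are given as [roll, pitch, yaw] about the fixed x, y, z axes, in that order (R = Rz(yaw) Ry(pitch) Rx(roll)).
In Python, from plant import ctrl, vision gives the robot as it stands. The module is installed in compiled form; this text tells all that it offers.
- The arm moves only by the tool move_arm, never from a script. Its argument "moves" is one flat list of numbers, 7 for each row, row after row: the finger opening in cm, from 0 to 8.76, then the shift along the tool's x, y, z in cm, then the turn, a rotation vector about the tool's x, y, z in rad. A call has 1 to 8 rows; each row shifts and turns the commanded pose from where the row before left it, along the tool's axes as they then stand; what a row does not reach is not made up. A row lasts 1/10 s, in which the tool goes at most 50 mm and 8.59 degrees, less where a joint would pass 70% of its speed; a pose out of reach is approached as far as the arm can. A call with a gripper value outside its range is refused whole. The fingers move at their own pace and stop on an object; the grip force is fixed at half the most. Time passes only in rows, so rows that do not move let the fingers close. It gives the time, the measured TCP pose, the force, the opening and the grip force at its end, in the units of the state.
- ctrl.get_obs(): the state, without advancing time (a new reading comes with each control period).
- vision.snapshot(name): name is "scene" or "top" or "wrist"; returns (picture, depth): 400x640x3 uint8, red, green, blue; 400x640 float32, m along the optical axis (not along the pixel's ray), 0 where there is no reading.
- vision.camera_model(name): a dict with "vertical_fov" (degrees; the focal length in pixels is half the picture's height over the tangent of half this angle, whatever the lens; pixels are square), "cx", "cy" (the principal point, pixels), "cam_to_world" (4x4, takes a point from camera to world coordinates). Camera axes: x right, y down, z forward; pixel columns grow to the right and rows downward; lengths in m; the calibration is good to about 2 mm. A picture is of the moment at which its call begins: read the wrist's pose just before it. camera_model takes no time and is no camera call; for the wrist camera it gives the pose at the moment of the call.
- ctrl.close_job(): hands the job in; it is judged then, once.
The state is a dict: "clock": time; "joint_pos": joint angles; "qvel": joint speeds; "tau": joint torques, N m; "tool_pos": TCP position; "orientation": TCP orientation; "force": force on the tool from outside, world axes, zero at the start; "moment": the same for the moment, N m; "opening": finger opening in m; "gripper_force": force on a finger pad.
Only numpy, scipy, OpenCV 4.12 (cv2) and the standard library are available. Lean on these libraries where they do the work, as an engineer would, in place of code of your own. Each camera call takes 0.05 s, during which the arm holds its last target. There are 200 camera calls.

## Working session

There is one attempt and no reset: what is moved stays moved. The work goes in short steps, Python scripts to look and compute and a tool call to move; the robot and the scene stay as the last step left them, time stands still between calls to the robot, and variables do not carry over. Pictures are saved under pics/ and viewed, at most 10 in all, crops included, and the job is handed in when it is done.

Besides the shell and the picture viewer there is one more tool, called after "Call:" as name(argument=value, ...), one argument or row to a line, values as JSON. move_arm: Moves the arm, as the interface text tells. Its arguments: {"type":"object","properties":{"moves":{"type":"array"}},"required":["moves"]}

```bash
mkdir -p pics
cat > h.py <<'E'
import numpy as np, cv2
from plant import ctrl, vision
def snap(n):
    m=vision.camera_model(n); p,d=vision.snapshot(n); return p,d,m
def cloud(d,m):
    f=d.shape[0]/2/np.tan(np.radians(m["vertical_fov"])/2)
    v,u=np.indices(d.shape); T=np.array(m["cam_to_world"])
    c=np.stack([(u-m["cx"])/f*d,(v-m["cy"])/f*d,d],-1)
    w=c@T[:3,:3].T+T[:3,3]; w[d==0]=np.nan; return w
def save(n,p): cv2.imwrite("pics/"+n+".png",p[:,:,::-1])
E
python3 - <<'E'
from h import *
for n in("scene","top"):
    p,d,m=snap(n); save(n+"0",p); np.savez(n+"0.npz",p=p,d=d,T=m["cam_to_world"],w=cloud(d,m)); print(n,m,(d>0).mean())
o=ctrl.get_obs(); print(o)
E
```

```text
scene {'vertical_fov': 55.28750249117496, 'cx': 316.6094467866907, 'cy': 203.7914893118614, 'cam_to_world': array([[ 0.87638264,  0.4186391 , -0.23810663,  0.80879273],
       [ 0.48145805, -0.74889786,  0.45535715, -0.50318413],
       [ 0.01231276, -0.51370546, -0.85787826,  1.11194346],
       [ 0.        ,  0.        ,  0.        ,  1.        ]])} 0.99614453125
top {'vertical_fov': 47.3331554045966, 'cx': 314.622546791183, 'cy': 197.48227487358741, 'cam_to_world': array([[-0.01715272, -0.99650661,  0.0817335 ,  0.36690594],
       [-0.99983996,  0.01667958, -0.0064682 ,  0.0464189 ],
       [ 0.00508233, -0.08183136, -0.99663323,  1.51789683],
       [ 0.        ,  0.        ,  0.        ,  1.        ]])} 0.995890625
{'clock': 0.1, 'joint_pos': array([ 9.31697826e+01,  2.05873877e+01,  6.39195823e-01, -1.78959537e-02,
       -7.01361971e+01, -1.65048371e+01]), 'qvel': array([ 0.07237865, -0.05862847,  0.11441083,  0.08277677,  0.01588497,
       -0.02589832]), 'tau': array([-1.70995179e-03, -5.84169459e+01,  2.93752652e+01,  7.01556846e+00,
        1.01384497e-02, -5.04920411e-05]), 'tool_pos': array([0.15563529, 0.65637326, 0.23371654]), 'orientation': array([ 1.79914308e+02, -7.84574942e-03, -1.33411418e+01]), 'force': array([-0.74995747, -0.31470598, -0.26184004]), 'moment': array([-0.00700321, -0.03336832, -0.03058271]), 'gripper_force': 0.0, 'opening': 0.08777787521135347}
```

View pics/scene0.png

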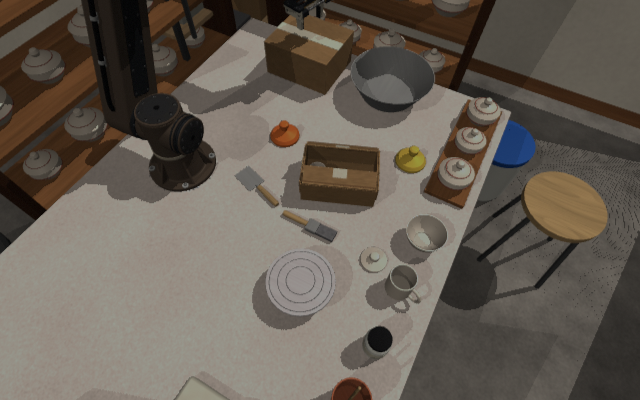

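View pics/top0.png

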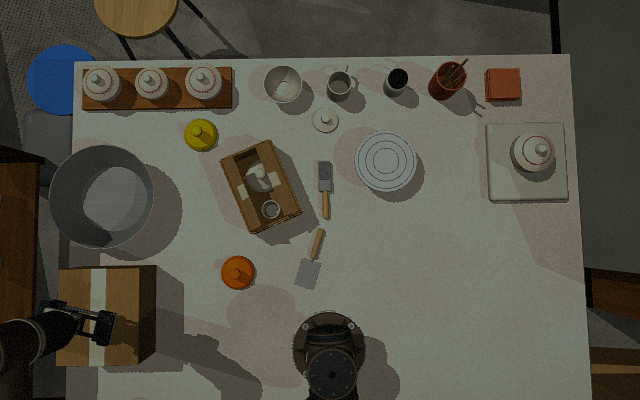

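The top view shows the carton near (261,187), with the beaker at (271,209) and the lid at (258,178). The wheel is at (386,162), the brush at (325,190) and the potlid at (325,120). Next I'll measure them.

Run:
```python
from h import *
z=np.load("top0.npz"); w=z["w"]; p=z["p"]; hsv=cv2.cvtColor(p,cv2.COLOR_RGB2HSV)
print("table z",np.nanmedian(w[300:340,420:480,2]))
def rep(n,m,k=1):
    P=w[m]; P=P[~np.isnan(P[:,0])]; print(n,len(P),"med",np.median(P,0).round(3),"min",P.min(0).round(3),"max",P.max(0).round(3)); return P
box=lambda u0,u1,v0,v1:(lambda a:(a.__setitem__((slice(v0,v1),slice(u0,u1)),True),a)[1])(np.zeros(p.shape[:2],bool))
# wheel
m=box(345,425,120,200)&(abs(w[...,2]-.07)<.012); 
c=cv2.minEnclosingCircle(np.argwhere(m).astype(np.float32)); print(c)
P=rep("wheel",m); print("wheel c (circle)",cv2.minEnclosingCircle(P[:,:2].astype(np.float32)))
# carton
m=box(212,308,132,242)&(w[...,2]>.06)
P=rep("carton",m); r=cv2.minAreaRect(P[:,:2].astype(np.float32)); print(r); print(cv2.boxPoints(r).round(3))
# profile across
for zl in((.085,.1),(.1,.11),(.11,.12),(.12,.14)):
    Q=P[(P[:,2]>zl[0])&(P[:,2]<zl[1])]; print(zl,len(Q))
np.save("cart.npy",P)
# lid & beaker low sat
m=box(235,290,150,225)&(hsv[...,1]<60)&(hsv[...,2]>60)
n,l,s,c=cv2.connectedComponentsWithStats(m.astype(np.uint8))
for i in range(1,n):
    if s[i,4]>30: print(s[i],c[i]); rep("  ",l==i)
rep("brush",box(312,338,155,222)&(w[...,2]>.006)); rep("potlid",box(310,342,105,135)&(w[...,2]>.008))
big=cv2.resize(p[125:250,200:320],None,fx=5,fy=5,interpolation=cv2.INTER_CUBIC); save("crop1",big)
```

```text
table z 0.0014652728020345673
((160.79452514648438, 385.1917724609375), 31.123754501342773)
wheel 2986 med [ 0.599 -0.191  0.072] min [ 0.502 -0.291  0.058] max [ 0.7   -0.094  0.082]
wheel c (circle) ((0.602226972579956, -0.19114388525485992), 0.10134163498878479)
carton 3024 med [0.525 0.198 0.113] min [0.376 0.08  0.061] max [0.672 0.336 0.144]
((0.5237456560134888, 0.20815037190914154), (0.2607465088367462, 0.17838561534881592), 22.308189392089844)
[[0.369 0.241]
 [0.437 0.076]
 [0.678 0.175]
 [0.611 0.34 ]]
(0.085, 0.1) 412
(0.1, 0.11) 637
(0.11, 0.12) 760
(0.12, 0.14) 951
[276 150  14  31 222] [284.88738739 160.21171171]
   221 med [0.623 0.133 0.002] min [ 0.552  0.12  -0.013] max [0.656 0.164 0.01 ]
[246 162  26  30 435] [258.04367816 177.22988506]
   434 med [0.555 0.219 0.033] min [0.514 0.181 0.013] max [0.609 0.263 0.083]
[268 172  13  15 114] [273.6754386  178.62280702]
   114 med [0.541 0.162 0.121] min [0.518 0.143 0.108] max [0.564 0.179 0.133]
[237 184  11  16  90] [242.17777778 191.52222222]
   90 med [0.503 0.258 0.128] min [0.481 0.243 0.117] max [0.525 0.276 0.141]
[235 200  11  25 132] [238.00757576 216.10606061]
   131 med [0.43  0.293 0.002] min [ 0.407  0.27  -0.007] max [0.484 0.303 0.098]
[262 200  18  18 179] [271.31284916 209.41340782]
   179 med [0.452 0.178 0.013] min [0.426 0.151 0.001] max [0.48  0.206 0.072]
[278 220  12   5  36] [284.97222222 222.69444444]
   35 med [0.408 0.133 0.003] min [ 0.404  0.123 -0.007] max [0.418 0.159 0.076]
brush 627 med [0.536 0.004 0.018] min [ 0.413 -0.041  0.006] max [0.633 0.046 0.031]
potlid 434 med [ 0.75  -0.003  0.016] min [ 0.706 -0.047  0.008] max [0.795 0.038 0.042]
```

View pics/crop1.png

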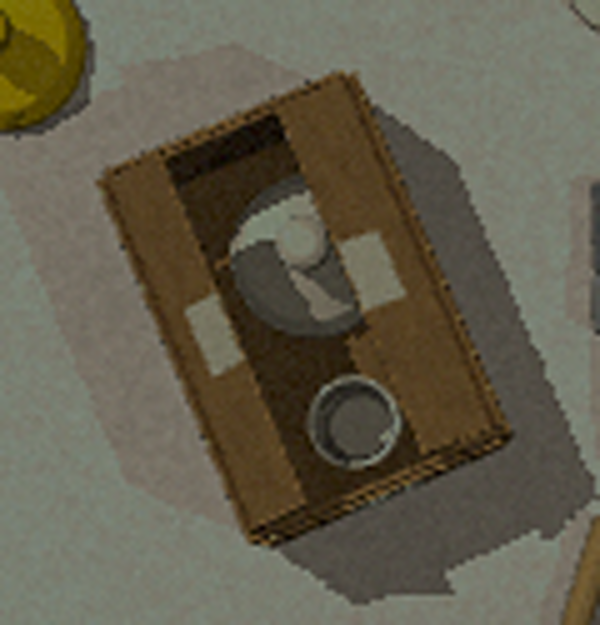

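The crop shows both flaps ajar with a gap between them. The knob is at crop (300,240), i.e. top-view pixel (260,173), and the beaker is at (355,422). I'll convert these to carton coordinates.

```bash
cat >> h.py <<'E'
C=np.array([0.5237,0.2082]); A=np.radians(22.3)
R2=np.array([[np.cos(A),-np.sin(A)],[np.sin(A),np.cos(A)]])
def toC(P): return np.c_[(P[:,:2]-C)@R2, P[:,2]]
def toW(x,y): return R2@np.array([x,y])+C
def ray(m,u,v,z,H=400):
    f=H/2/np.tan(np.radians(m["vertical_fov"])/2); T=np.array(m["cam_to_world"])
    d=T[:3,:3]@np.array([(u-m["cx"])/f,(v-m["cy"])/f,1]); o=T[:3,3]; return o+d*(z-o[2])/d[2]
E
python3 - <<'E'
from h import *
m=vision.camera_model("top")
for n,u,v,zz in(("knob",260.0,173.0,.07),("beaker",271,209.4,.06),("wheel",385.2,160.8,.07)):
    q=ray(m,u,v,zz); print(n,q.round(4),toC(q[None]).round(4))
w=np.load("top0.npz")["w"]; P=w[~np.isnan(w[...,0])]; Q=toC(P)
s=(abs(Q[:,0])<.11)&(abs(Q[:,1])<.1)
Q=Q[s]
for y in np.arange(-.095,.096,.01):
    k=abs(Q[:,1]-y)<.005; print(round(y,3),np.percentile(Q[k,2],[10,50,90]).round(3))
for sg in(1,-1):
    k=(Q[:,1]*sg>.03)&(Q[:,1]*sg<.08)&(Q[:,2]>.1); a=np.polyfit(Q[k,1]*sg,Q[k,2],1); print(sg,"angle",np.arctan(-a[0]),"z at hinge",np.polyval(a,.087), "edge",np.percentile(Q[k,1]*sg,1))
o=ctrl.get_obs()
t=toW(0,0); ps=np.radians(-13.4); d=t-o["tool_pos"][:2]
print("to centre in tool xy cm",100*np.array([d@[np.cos(ps),np.sin(ps)],d@[np.sin(ps),-np.cos(ps)]]))
E
```

```text
knob [0.5671 0.2102 0.07  ] [[ 0.0409 -0.0146  0.07  ]]
beaker [0.4506 0.1771 0.06  ] [[-0.0795 -0.0011  0.06  ]]
wheel [ 0.5999 -0.1913  0.07  ] [[-0.0811 -0.3986  0.07  ]]
-0.095 [-0.002  0.002  0.006]
-0.085 [0.094 0.101 0.107]
-0.075 [0.103 0.107 0.111]
-0.065 [0.108 0.113 0.117]
-0.055 [0.113 0.117 0.122]
-0.045 [0.118 0.123 0.127]
-0.035 [0.122 0.127 0.13 ]
-0.025 [0.004 0.028 0.073]
-0.015 [0.005 0.029 0.076]
-0.005 [0.005 0.025 0.075]
0.005 [0.005 0.021 0.04 ]
0.015 [0.004 0.021 0.041]
0.025 [0.003 0.019 0.058]
0.035 [0.001 0.006 0.023]
0.045 [0.002 0.131 0.138]
0.055 [0.007 0.127 0.132]
0.065 [0.114 0.119 0.123]
0.075 [0.106 0.111 0.116]
0.085 [0.098 0.103 0.108]Traceback (most recent call last):
  File "<stdin>", line 9, in <module>
    return _quantile_unchecked(
        a, q, axis, out, overwrite_input, method, keepdims, weights)
    return _ureduce(a,
                    func=_quantile_ureduce_func,
    ...<5 lines>...
                    overwrite_input=overwrite_input,
                    method=method)
    r = func(a, **kwargs)
    result = _quantile(arr,
                       quantiles=q,
    ...<2 lines>...
                       out=out,
                       weights=wgt)
    slices_having_nans = np.isnan(arr[-1, ...])
                                  ~~~^^^^^^^^^
IndexError: index -1 is out of bounds for axis 0 with size 0
```

Call:
move_arm(
  moves=[0,0,0,-3,0,0,0,0,3.5,2.7,0,0,0,0,0,3.5,2.7,0,0,0,0,0,3.5,2.7,0,0,0,0,0,3.5,2.7,0,0,0,0,0,3.5,2.7,0,0,0,0,0,3.5,2.7,0,0,0,0,0,3.5,2.7,0,0,0,0],
)

```text
clock: 0.9
tool_pos: [0.3512, 0.4146, 0.2644]
orientation: [180.0, 0.0, -13.3]
force: [1.2, 0.3, -0.6]
opening: 0.029
gripper_force: 0.0
```

Call:
move_arm(
  moves=[0,3.5,2.7,0,0,0,0,0,3.5,2.7,0,0,0,0,0,3.5,2.7,0,0,0,0,0,3.5,2.7,0,0,0,0,0,3.5,2.6,0,0,0,0,0,3.5,2.4,0,0,0,0,0,0,0,0,0,0,0.1,0,0,0,0,0,0,0.1],
)

```text
clock: 1.7
tool_pos: [0.519, 0.2126, 0.2639]
orientation: [179.9, 0.0, -25.2]
force: [-0.0, -0.0, 0.3]
opening: 0.0005
gripper_force: 0.0
```

Call:
move_arm(
  moves=[0,0,0,0,0,0,0.13,0,0,0,0,0,0,0.13,0,0,0,0,0,0,0.13,0,0,0,0,0,0,0.13,0,0,0,0,0,0,0.13,0,0,0,0,0,0,0.1,0,0,0,0,0,0,0,0,0,0,0,0,0,0],
)

```text
clock: 2.5
tool_pos: [0.5183, 0.2141, 0.2643]
orientation: [180.0, -0.0, -67.6]
force: [-0.5, 0.6, 0.3]
opening: 0.0005
gripper_force: 0.0
```

Run:
```python
from h import *
p,d,m=snap("wrist"); save("wrist1",p); w=cloud(d,m); np.savez("wrist1.npz",p=p,d=d,w=w)
Q=toC(w[~np.isnan(w[...,0])]); print(np.array(m["cam_to_world"]).round(3), len(Q))
for y in np.arange(-.095,.096,.01):
    k=(abs(Q[:,1]-y)<.005)&(abs(Q[:,0])<.1); 
    if k.sum()>20: print(round(y,3),k.sum(),np.percentile(Q[k,2],[10,50,90]).round(3))
```

```text
[[-0.925 -0.364 -0.108  0.549]
 [-0.38   0.887  0.263  0.142]
 [ 0.     0.284 -0.959  0.415]
 [ 0.     0.     0.     1.   ]] 254977
-0.095 587 [0.    0.096 0.1  ]
-0.085 2362 [0.1   0.103 0.105]
-0.075 2593 [0.105 0.108 0.11 ]
-0.065 2394 [0.111 0.113 0.115]
-0.055 2632 [0.116 0.118 0.121]
-0.045 2562 [0.121 0.124 0.126]
-0.035 12628 [0.328 0.339 0.346]
-0.025 28428 [0.336 0.345 0.362]
-0.015 46654 [0.345 0.361 0.367]
-0.005 4626 [0.011 0.325 0.337]
0.005 1912 [0.005 0.034 0.327]
0.015 1629 [0.004 0.028 0.303]
0.025 994 [0.004 0.019 0.063]
0.035 1624 [0.004 0.135 0.137]
0.045 2425 [0.004 0.129 0.135]
0.055 1784 [0.004 0.005 0.127]
0.065 1031 [0.004 0.005 0.006]
0.075 1009 [0.003 0.005 0.006]
0.085 642 [0.004 0.009 0.016]
```

View pics/wrist1.png

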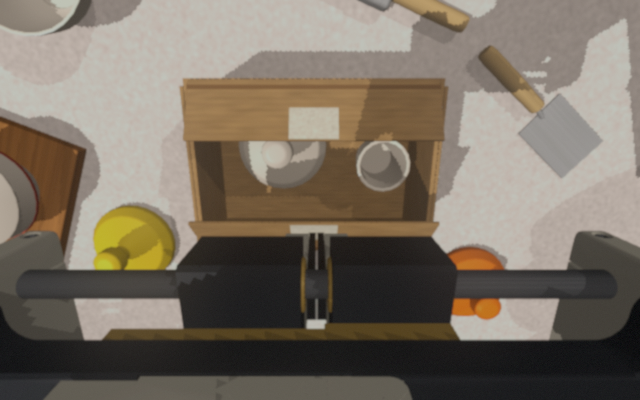

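The wrist view agrees with the earlier measurements: the knob is at (277,154), the beaker at (382,165), the right flap is at the top and the left flap lies below the fingers. I'll fold the left flap first.

Call:
move_arm(
  moves=[0,0,0,3.8,0,0,0,0,0,0,3.8,0,0,0,0,0,0,3.8,0,0,0,0,0,0,3.7,0,0,0,0,0,0,0,0,0,0,0,-1.7,0,0,0,0,0,0,-1.7,0,0,0,0,0,0,0,0,0,0,0,0],
)

```text
clock: 3.35
tool_pos: [0.5066, 0.2471, 0.1163]
orientation: [-179.8, -0.0, -67.6]
force: [1.2, -0.9, 0.7]
opening: 0.0002
gripper_force: 0.5
```

Call:
move_arm(
  moves=[0,-0.35,0,-1.3,0,0,0,0,-0.4,0,-1.2,0,0,0,0,-0.5,0,-0.6,0,0,0,0,-0.7,0,-0.4,0,0,0,0,-0.8,0,-0.2,0,0,0,0,-0.9,0,-0.1,0,0,0,0,0,0,0,0,0,0],
)

```text
clock: 4.05
tool_pos: [0.4912, 0.2805, 0.1514]
orientation: [180.0, 0.0, -67.7]
force: [-0.1, -0.2, -0.3]
opening: 0.0004
gripper_force: 0.0
```

Call:
move_arm(
  moves=[0,-0.9,0,0.1,0,0,0,0,-0.9,0,0.3,0,0,0,0,-0.8,0,0.5,0,0,0,0,0,0,0,0,0,0,0,0,0,0,0,0,0],
)

```text
clock: 4.55
tool_pos: [0.4817, 0.3037, 0.1422]
orientation: [180.0, -0.0, -67.7]
force: [0.7, -0.5, 0.1]
opening: 0.0001
gripper_force: 0.0
```

Call:
move_arm(
  moves=[0,3,0,-1,0,0,0,0,3.5,0,-2,0,0,0,0,3.5,0,-2,0,0,0,0,0,0,0,0,0,0],
)

```text
clock: 4.95
tool_pos: [0.522, 0.2087, 0.1957]
orientation: [-179.7, 0.0, -67.9]
force: [-0.1, 0.5, 1.0]
opening: 0.0008
gripper_force: 0.0
```

Run:
```python
from h import *
o=ctrl.get_obs(); print(toC(o["tool_pos"][None]))
for n in("scene","top","wrist"):
    p,d,m=snap(n); w=cloud(d,m); Q=toC(w[~np.isnan(w[...,0])])
    for a,b in((.06,.16),(-.11,-.02)):
        k=(abs(Q[:,0])<.11)&(Q[:,1]>a)&(Q[:,1]<b)&(Q[:,2]>.102)&(Q[:,2]<.16); q=Q[k]
        if k.sum()<40: print(n,a,k.sum());continue
        i=np.argsort(q[:,2]); print(n,a,k.sum(),"low",np.median(q[i[:30]],0).round(3),"high",np.median(q[i[-30:]],0).round(3))
    if n=="scene": save("s2",cv2.resize(p[110:230,260:420],None,fx=4,fy=4))
```

```text
[[-0.00142564  0.00107597  0.19565554]]
scene 0.06 313 low [-0.034  0.09   0.103] high [-0.053  0.112  0.13 ]
scene -0.11 1126 low [-0.021 -0.084  0.102] high [ 0.012 -0.039  0.127]
top 0.06 527 low [-0.053  0.089  0.103] high [-0.053  0.124  0.144]
top -0.11 1158 low [-0.014 -0.082  0.103] high [ 0.026 -0.037  0.131]
wrist 0.06 208 low [-0.001  0.092  0.11 ] high [-0.001  0.103  0.123]
wrist -0.11 23210 low [ 0.038 -0.087  0.102] high [ 0.013 -0.039  0.128]
```

View pics/s2.png

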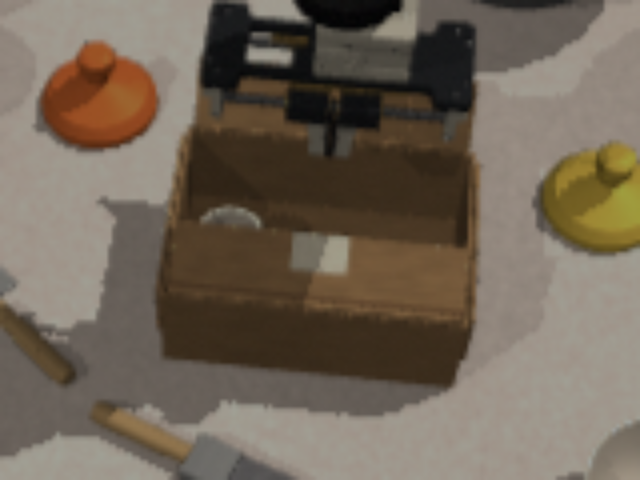

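The left flap is now folded back to about 2.2 rad and leans outwards behind the gripper. The right flap is next.

Call:
move_arm(
  moves=[0,0,0,3,0,0,0,0,0,0,3,0,0,0,0,0,0,2.8,0,0,0,0,0,0,0,0,0,0,0,2.1,0,0,0,0,0,0,2.0,0,0,0,0,0,0,0,0,0,0,0,0],
)

```text
clock: 5.8
tool_pos: [0.5353, 0.1809, 0.1088]
orientation: [-179.5, 0.6, -67.7]
force: [-28.6, 31.4, 27.6]
opening: 0.0003
gripper_force: 20.1
```

Call:
move_arm(
  moves=[0,0,0,-1.2,0,0,0,0,0.4,0,-1.3,0,0,0,0,0.6,0,-0.9,0,0,0,0,0.8,0,-0.5,0,0,0,0,0.9,0,-0.3,0,0,0,0,1.0,0,-0.1,0,0,0],
)

```text
clock: 6.4
tool_pos: [0.5497, 0.1377, 0.1477]
orientation: [-180.0, -0.0, -67.8]
force: [0.3, 0.3, -0.1]
opening: 0.0004
gripper_force: 0.3
```

Call:
move_arm(
  moves=[0,0.9,0,0.1,0,0,0,0,0.9,0,0.3,0,0,0,0,0.8,0,0.5,0,0,0,0,0,0,0,0,0,0,0,0,0,0,0,0,0],
)

```text
clock: 6.9
tool_pos: [0.5588, 0.1141, 0.1379]
orientation: [179.9, -0.0, -67.8]
force: [-0.5, -0.5, 0.4]
opening: 0.0004
gripper_force: 0.0
```

Call:
move_arm(
  moves=[5,-3,0,-1,0,0,0,5,-3.5,0,-4,0,0,0,5,-2.5,3,-4,0,0,0,5,0,0,0,0,0,0,5,0,0,0,0,0,0],
)

```text
clock: 7.4
tool_pos: [0.5016, 0.1845, 0.2233]
orientation: [-179.8, 0.1, -67.7]
force: [-0.3, -0.1, -1.0]
opening: 0.0348
gripper_force: 0.0
```

Run:
```python
from h import *
o=ctrl.get_obs(); print(toC(o["tool_pos"][None]),o["tool_pos"],o["orientation"],o["opening"])
for n in("scene","top","wrist"):
    p,d,m=snap(n); w=cloud(d,m); Q=toC(w[~np.isnan(w[...,0])])
    for a,b in((.06,.16),(-.16,-.06)):
        k=(abs(Q[:,0])<.11)&(Q[:,1]>a)&(Q[:,1]<b)&(Q[:,2]>.102)&(Q[:,2]<.16); q=Q[k]
        if k.sum()<40: print(n,a,k.sum());continue
        i=np.argsort(q[:,2]); print(n,a,k.sum(),"low",np.median(q[i[:30]],0).round(3),"high",np.median(q[i[-30:]],0).round(3))
    if n=="wrist":
        save("w3",p); np.savez("w3.npz",p=p,d=d,w=w)
        k=(abs(Q[:,0]-.045)<.06)&(abs(Q[:,1])<.07)&(Q[:,2]<.09); 
        for a,b in((.062,.085),(.055,.07),(.012,.04)):
            q=Q[k&(Q[:,2]>a)&(Q[:,2]<b)]
            if len(q)>5: print("lid",a,len(q),cv2.minEnclosingCircle(q[:,:2].astype(np.float32)),np.median(q,0))
```

```text
[[-0.02943463 -0.01352914  0.22327439]] [0.50160051 0.18451356 0.22327439] [-1.79849650e+02  6.09137251e-02 -6.76551659e+01] 0.034842533457708005
scene 0.06 504 low [0.024 0.089 0.103] high [0.089 0.12  0.139]
scene -0.16 190 low [-0.004 -0.095  0.109] high [ 0.01  -0.125  0.146]
top 0.06 357 low [-0.072  0.089  0.104] high [-0.085  0.124  0.144]
top -0.16 876 low [-0.01  -0.088  0.103] high [-0.016 -0.123  0.149]
wrist 0.06 3059 low [-0.011  0.09   0.106] high [-0.043  0.106  0.126]
wrist -0.16 17886 low [ 0.011 -0.092  0.102] high [-0.018 -0.126  0.147]
lid 0.062 1000 ((0.04011090099811554, -0.018031371757388115), 0.017049122601747513) [ 0.03862609 -0.01997934  0.07516335]
lid 0.055 99 ((0.03737572953104973, -0.021256256848573685), 0.016378043219447136) [ 0.02911706 -0.03019623  0.06436183]
lid 0.012 5937 ((0.040218986570835114, -0.01811932772397995), 0.054822828620672226) [ 0.03122152 -0.02941415  0.02913066]
```

View pics/w3.png

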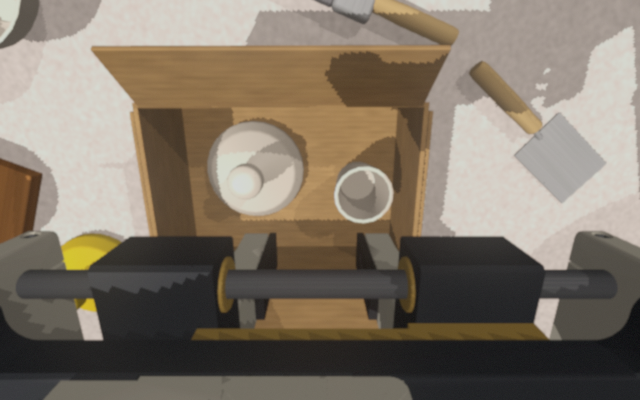

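The wrist view shows both flaps folded back, at about 2.2 rad. The lid's knob is at (244,182) and the beaker at (362,193). The fitted radii, 17 mm for the knob and 55 mm for the rim, match the given sizes. I'll move over the knob and descend.

Call:
move_arm(
  moves=[5.5,0.25,-3.5,0,0,0,0,5.5,0.2,-3.45,0,0,0,0,5.5,0,0,3.7,0,0,0,5.5,0,0,3.7,0,0,0,5.5,0,0,3,0,0,0,5.5,0,0,0,0,0,0,5.5,0,0,0,0,0,0],
)

```text
clock: 8.25
tool_pos: [0.5683, 0.2049, 0.1174]
orientation: [179.9, -0.1, -67.8]
force: [1.0, -0.2, 0.7]
opening: 0.0548
gripper_force: 0.0
```

Run:
```python
from h import *
o=ctrl.get_obs(); print(toC(o["tool_pos"][None]),o["orientation"],o["opening"],o["force"])
```

```text
[[ 0.03998186 -0.01998076  0.11737732]] [ 1.79871614e+02 -6.93071796e-02 -6.77915421e+01] 0.054763847689367914 [ 0.97542612 -0.16811388  0.71226667]
```

Call:
move_arm(
  moves=[5.5,-0.2,0,2,0,0,0,5.5,0,0,2,0,0,0,5.5,0,0,1.4,0,0,0,5.5,0,0,0.9,0,0,0,5.5,0,0,0,0,0,0],
)

```text
clock: 8.75
tool_pos: [0.5672, 0.2073, 0.0546]
orientation: [180.0, -0.0, -67.8]
force: [-0.0, 0.7, -0.1]
opening: 0.0548
gripper_force: 0.0
```

Call:
move_arm(
  moves=[2,0,0,0,0,0,0,2,0,0,0,0,0,0,2,0,0,0,0,0,0,2,0,0,0,0,0,0,2,0,0,0,0,0,0,2,0,0,0,0,0,0],
)

```text
clock: 9.35
tool_pos: [0.5675, 0.2076, 0.0557]
orientation: [-180.0, 0.0, -67.8]
force: [-1.0, -0.3, 6.1]
opening: 0.0326
gripper_force: 30.0
```

Call:
move_arm(
  moves=[2,0,0,-0.5,0,0,0,2,0,0,-1.5,0,0,0,2,0,0,-2.5,0,0,0,2,0,0,-2.5,0,0,0,2,0,0,-2.5,0,0,0,2,0,0,-2.5,0,0,0,2,0,0,-2.5,0,0,0,2,0,0,-2.0,0,0,0],
)

```text
clock: 10.15
tool_pos: [0.5671, 0.2074, 0.2213]
orientation: [-180.0, 0.0, -67.8]
force: [0.4, 0.0, -2.5]
opening: 0.0327
gripper_force: 30.0
```

Call:
move_arm(
  moves=[2,0,0,-2,0,0,0,2,0,0,-1,0,0,0,2,0,0,0,0,0,0],
)

```text
clock: 10.45
tool_pos: [0.5676, 0.2077, 0.2511]
orientation: [-179.9, 0.0, -67.8]
force: [-0.3, 0.2, -3.1]
opening: 0.0323
gripper_force: 30.0
```

Run:
```python
from h import *
o=ctrl.get_obs(); print(o["force"],o["opening"],o["gripper_force"])
p,d,m=snap("scene"); w=cloud(d,m); save("s4",cv2.resize(p[80:320,220:460],None,fx=2.5,fy=2.5))
T=o["tool_pos"]; ps=np.radians(o["orientation"][2]); dd=np.array([.601,-.191])-T[:2]
print(T,100*np.array([dd@[np.cos(ps),np.sin(ps)],dd@[np.sin(ps),-np.cos(ps)]]))
```

```text
[-0.28737814  0.18737015 -3.09405208] 0.03232182267150234 29.999572653891846
[0.56762275 0.20770873 0.25109317] [38.16942627 11.99674184]
```

View pics/s4.png

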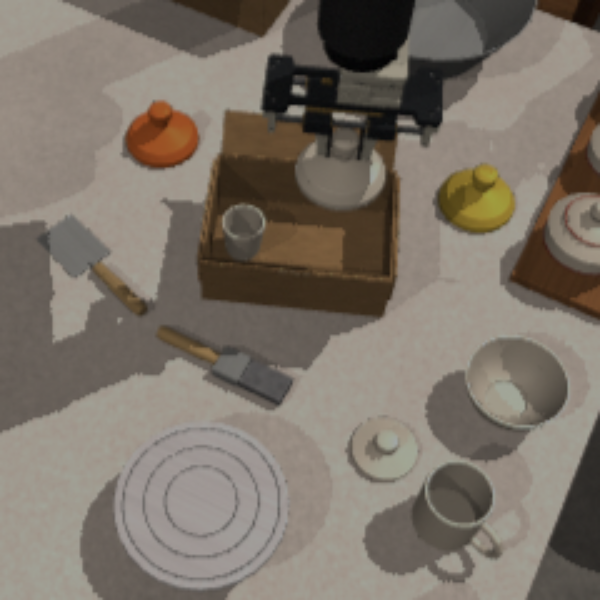

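The lid hangs level from the gripper above the carton, the beaker is still standing and the flaps are back. I'll carry it to the wheel, the disc at (200,503) in this crop.

Call:
move_arm(
  moves=[2,1.2,0.4,0,0,0,0,2,2.5,0.8,0,0,0,0,2,3.5,1.1,0,0,0,0,2,3.5,1.1,0,0,0,0,2,3.5,1.1,0,0,0,0,2,3.5,1.1,0,0,0,0,2,3.5,1.1,0,0,0,0,2,3.5,1.1,0,0,0,0],
)

```text
clock: 11.3
tool_pos: [0.5876, -0.0527, 0.2485]
orientation: [179.9, 0.0, -67.8]
force: [0.7, 0.9, -1.8]
opening: 0.0325
gripper_force: 30.0
```

Call:
move_arm(
  moves=[2,3.5,1.1,0,0,0,0,2,3.5,1.1,0,0,0,0,2,3.0,0.9,0,0,0,0,2,2.0,0.7,0,0,0,0,2,1.0,0.5,0,0,0,0,2,0,0,0,0,0,0,2,0,0,0,0,0,0],
)

```text
clock: 12.0
tool_pos: [0.5974, -0.1872, 0.2492]
orientation: [179.9, 0.0, -67.8]
force: [-0.5, 0.3, -3.1]
opening: 0.0322
gripper_force: 30.0
```

Run:
```python
from h import *
o=ctrl.get_obs(); print(o["tool_pos"],o["orientation"],o["force"],o["opening"])
p,d,m=snap("scene"); w=cloud(d,m); P=w[~np.isnan(w[...,0])]
k=(np.hypot(P[:,0]-.601,P[:,1]+.191)<.062)&(P[:,2]>.17)&(P[:,2]<.26); q=P[k]
print(k.sum(),q.min(0),q.max(0))
```

```text
[ 0.59739433 -0.18719887  0.24917577] [ 1.79943374e+02  4.38893235e-02 -6.77978654e+01] [-0.52722888  0.25706262 -3.12055211] 0.03219345676905688
846 [ 0.54562982 -0.24134283  0.19810194] [ 0.65011898 -0.15448735  0.25938951]
```

Call:
move_arm(
  moves=[2,0.3,0,2,0,0,0,2,0.1,0,3,0,0,0,2,0,0,3,0,0,0,2,0,0,2,0,0,0,2,0,0,1.2,0,0,0,2,0,0,0.5,0,0,0,2,0,0,0,0,0,0,2,0,0,0.2,0,0,0],
)

```text
clock: 12.85
tool_pos: [0.6004, -0.1909, 0.1324]
orientation: [-179.9, -0.1, -67.7]
force: [-0.9, 0.1, -2.0]
opening: 0.0326
gripper_force: 30.0
```

Call:
move_arm(
  moves=[2,0,0,0.2,0,0,0,2,0,0,0.2,0,0,0,2,0,0,0,0,0,0],
)

```text
clock: 13.15
tool_pos: [0.5994, -0.1911, 0.127]
orientation: [-180.0, -0.0, -67.8]
force: [-0.0, -0.5, -2.3]
opening: 0.0327
gripper_force: 30.0
```

Call:
move_arm(
  moves=[2,0,0,0.2,0,0,0,2,0,0,0.1,0,0,0,2,0,0,0.1,0,0,0,2,0,0,0,0,0,0],
)

```text
clock: 13.55
tool_pos: [0.5993, -0.191, 0.1227]
orientation: [180.0, 0.0, -67.8]
force: [0.7, -0.0, -2.6]
opening: 0.0324
gripper_force: 30.0
```

Call:
move_arm(
  moves=[2,0,0,0.1,0,0,0,2,0,0,0,0,0,0],
)

```text
clock: 13.75
tool_pos: [0.5993, -0.191, 0.1218]
orientation: [180.0, 0.0, -67.8]
force: [-0.2, 0.1, -2.5]
opening: 0.0328
gripper_force: 30.0
```

Call:
move_arm(
  moves=[2,0,0,0.1,0,0,0,2,0,0,0.05,0,0,0,2,0,0,0,0,0,0],
)

```text
clock: 14.05
tool_pos: [0.5995, -0.191, 0.1217]
orientation: [-180.0, -0.0, -67.7]
force: [-3.2, 2.2, 5.5]
opening: 0.0324
gripper_force: 30.0
```

Call:
move_arm(
  moves=[2,0,0,0,0,0,0,2,0,0,0,0,0,0,4,0,0,0,0,0,0,5.5,0,0,0,0,0,0,6,0,0,0,0,0,0,6,0,0,0,0,0,0,6,0,0,0,0,0,0,6,0,0,0,0,0,0],
)

```text
clock: 14.85
tool_pos: [0.5994, -0.1911, 0.1204]
orientation: [180.0, 0.0, -67.8]
force: [0.6, -0.7, -0.7]
opening: 0.0597
gripper_force: 0.0
```

Call:
move_arm(
  moves=[6,0,0,-1,0,0,0,6,0,0,-2,0,0,0,6,0,0,-3,0,0,0,6,0,0,-4,0,0,0,6,0,0,-4,0,0,0,6,0,0,-2,0,0,0,6,0,0,0,0,0,0,6,0,0,0,0,0,0],
)

```text
clock: 15.65
tool_pos: [0.5994, -0.1909, 0.2813]
orientation: [-179.9, -0.0, -67.8]
force: [0.5, 0.0, -1.1]
opening: 0.0597
gripper_force: 0.0
```

Run:
```python
from h import *
o=ctrl.get_obs(); print(o["tool_pos"],o["force"],o["opening"])
p,d,m=snap("scene"); w=cloud(d,m); P=w[~np.isnan(w[...,0])]; save("s5",cv2.resize(p[80:320,220:460],None,fx=2.5,fy=2.5))
k=(np.hypot(P[:,0]-.601,P[:,1]+.191)<.09)&(P[:,2]>.085)&(P[:,2]<.16); q=P[k]
print(k.sum(),q.min(0),q.max(0))
Q=toC(P)
for a,b in((.06,.16),(-.16,-.06)):
    k=(abs(Q[:,0])<.11)&(Q[:,1]>a)&(Q[:,1]<b)&(Q[:,2]>.102)&(Q[:,2]<.17); q=Q[k]
    i=np.argsort(q[:,2]); print(a,k.sum(),np.median(q[i[-30:]],0).round(3))
```

```text
[ 0.59936003 -0.19091857  0.28129761] [ 0.46610868  0.04464855 -1.06171781] 0.0596715626306789
979 [ 0.547714   -0.24106174  0.08504068] [ 0.6497001  -0.13971743  0.14570579]
0.06 649 [0.057 0.123 0.142]
-0.16 142 [ 0.02  -0.126  0.146]
```

View pics/s5.png

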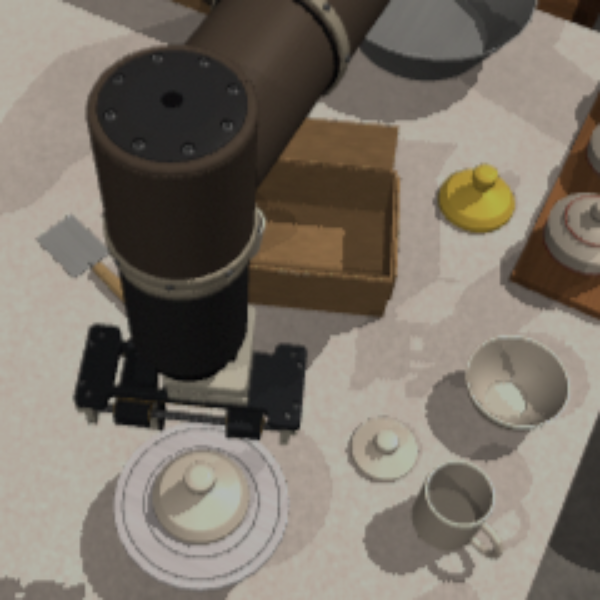

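The lid stands knob up in the middle of the disc at (200,497), the flaps are still folded back, and the gripper is clear. I'm handing the job in.

```bash
python3 -c "
from plant import ctrl; print(ctrl.close_job())"
```

```text
the job is handed in; nothing more can be done
None
```

I handed the job in at about 15.7 s with the lid standing knob up, centred on the disc, and both flaps folded back to about 2.2 rad. The hand-in returned no verdict. While I was reaching under the right flap, the wrist force read about 50 N in one step; I could not tell whether that was the fingers or the gripper's body, which has a 40 N limit.

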